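Put the paint pots away in order of size

TASK

Put the four paint pots away in the four empty middle bays of the wooden rack, one to a bay, in order of size: the largest next to the big paint tin, then smaller and smaller, so that the smallest is next to the brush jar. Set each pot down gently so that it stands upright on the bay's floor, never drop one, and leave the tin and the brush jar standing where they are.

Things in the scene. Friction and masses are not known exactly. Their poses are not given: they have to be found in the camera images.
- pot_l_center (a point): the largest of four round, closed paint pots (white tub, black screw lid): 62 mm in diameter, 86 mm tall, a plain upright cylinder; loose, standing on the bench at the start. The point is the pot's centre, half-way up; its z axis points up along the pot.
- pot_m_center (a point): the second largest of four round, closed paint pots (white tub, black screw lid): 52 mm in diameter, 70 mm tall, a plain upright cylinder; loose, standing on the bench at the start. The point is the pot's centre, half-way up; its z axis points up along the pot.
- pot_s_center (a point): the third largest of four round, closed paint pots (white tub, black screw lid): 42 mm in diameter, 56 mm tall, a plain upright cylinder; loose, standing on the bench at the start. The point is the pot's centre, half-way up; its z axis points up along the pot.
- pot_xs_center (a point): the smallest of four round, closed paint pots (white tub, black screw lid): 32 mm in diameter, 44 mm tall, a plain upright cylinder; loose, standing on the bench at the start. The point is the pot's centre, half-way up; its z axis points up along the pot.
- bay_a: first from the robot's left of four equal empty bays in the middle of the low wooden rack (fixed), in a straight row, pitch 84 mm. Origin: centre of the bay's cork floor, on its upper face, 14 mm above the bench; y along the row to the left, x across it, away from the robot. Inside: 80 mm along y, 140 mm along x; dividers rise 18 mm, front and back rails 20 mm above the cork.
- bay_b: second from the robot's left of four equal empty bays in the middle of the low wooden rack (fixed), in a straight row, pitch 84 mm. Origin: centre of the bay's cork floor, on its upper face, 14 mm above the bench; y along the row to the left, x across it, away from the robot. Inside: 80 mm along y, 140 mm along x; dividers rise 18 mm, front and back rails 20 mm above the cork.
- bay_c: third from the robot's left of four equal empty bays in the middle of the low wooden rack (fixed), in a straight row, pitch 84 mm. Origin: centre of the bay's cork floor, on its upper face, 14 mm above the bench; y along the row to the left, x across it, away from the robot. Inside: 80 mm along y, 140 mm along x; dividers rise 18 mm, front and back rails 20 mm above the cork.
- bay_d: fourth from the robot's left of four equal empty bays in the middle of the low wooden rack (fixed), in a straight row, pitch 84 mm. Origin: centre of the bay's cork floor, on its upper face, 14 mm above the bench; y along the row to the left, x across it, away from the robot. Inside: 80 mm along y, 140 mm along x; dividers rise 18 mm, front and back rails 20 mm above the cork.
- tin: the big paint tin, 86 mm in diameter and 105 mm tall, bare metal lid; stands loose in the wider bay at one end of the rack, its axis 104 mm along the row from the centre of the nearest of the four bays: left or right end, it changes from start to start. Origin: centre of its underside, z up.
- brush_jar: glass jar with five upright stencil brushes in it, 68 mm in diameter, 160 mm tall over the brushes; stands loose in the wider bay at the other end of the rack, likewise 104 mm from the nearest of the four bays. Origin: centre of its underside, z up.
Mind the look-alikes: they are no part of the job. Leave any blue look-alike of the part that bears pot_xs_center alone. What is shaped like the part that bears pot_m_center but green is not meant.

How it is judged (in metres and radians):
At the end, for the whole second after the job is handed in: From tin to brush jar, whichever end the tin is at: largest, second, third, smallest pot, each inside its own bay (axis within 26 mm of its centre along the row, 56 mm across), flat on the cork (height 5 mm), upright (0.1 rad), at rest; tin and jar within 20 mm of their start (((y of tin in the frame of bay_b above 0.05 m and (x of pot_l_center in the frame of bay_a between -0.056 and 0.056 m and y of pot_l_center in the frame of bay_a between -0.026 and 0.026 m and z of pot_l_center in the frame of bay_a between 0.038 and 0.048 m) and (x of pot_m_center in the frame of bay_b between -0.056 and 0.056 m and y of pot_m_center in the frame of bay_b between -0.026 and 0.026 m and z of pot_m_center in the frame of bay_b between 0.03 and 0.04 m) and (x of pot_s_center in the frame of bay_c between -0.056 and 0.056 m and y of pot_s_center in the frame of bay_c between -0.026 and 0.026 m and z of pot_s_center in the frame of bay_c between 0.023 and 0.033 m) and (x of pot_xs_center in the frame of bay_d between -0.056 and 0.056 m and y of pot_xs_center in the frame of bay_d between -0.026 and 0.026 m and z of pot_xs_center in the frame of bay_d between 0.017 and 0.027 m)) or (y of tin in the frame of bay_b below -0.05 m and (x of pot_l_center in the frame of bay_d between -0.056 and 0.056 m and y of pot_l_center in the frame of bay_d between -0.026 and 0.026 m and z of pot_l_center in the frame of bay_d between 0.038 and 0.048 m) and (x of pot_m_center in the frame of bay_c between -0.056 and 0.056 m and y of pot_m_center in the frame of bay_c between -0.026 and 0.026 m and z of pot_m_center in the frame of bay_c between 0.03 and 0.04 m) and (x of pot_s_center in the frame of bay_b between -0.056 and 0.056 m and y of pot_s_center in the frame of bay_b between -0.026 and 0.026 m and z of pot_s_center in the frame of bay_b between 0.023 and 0.033 m) and (x of pot_xs_center in the frame of bay_a between -0.056 and 0.056 m and y of pot_xs_center in the frame of bay_a between -0.026 and 0.026 m and z of pot_xs_center in the frame of bay_a between 0.017 and 0.027 m))) and angle between each of pot_l_center, pot_m_center, pot_s_center, pot_xs_center's own z axis and vertical below 0.1 rad and linear speed of each of pot_l, pot_m, pot_s, pot_xs below 0.02 m/s and angular speed of each of pot_l, pot_m, pot_s, pot_xs below 0.2 rad/s and distance of each of tin, brush_jar from where it was at the start of the episode below 0.02 m); the robot touches nothing.
It fails at once if the big tin or the brush jar is pushed more than 20 mm or tipped (distance of any of tin, brush_jar from where it was at the start of the episode above 0.02 m or angle between any of tin, brush_jar's own z axis and vertical above 0.3 rad).
It fails at once if a pot is dropped or thrown: it moves faster than 0.8 m/s while the fingers do not hold it (a fall of over 30 mm) ((linear speed of pot_l above 0.8 m/s and contact force between pot_l and the fingers below 0.05 N) or (linear speed of pot_m above 0.8 m/s and contact force between pot_m and the fingers below 0.05 N) or (linear speed of pot_s above 0.8 m/s and contact force between pot_s and the fingers below 0.05 N) or (linear speed of pot_xs above 0.8 m/s and contact force between pot_xs and the fingers below 0.05 N)).
It also fails if it takes over 128 s, if anything falls off the work surface, if the arm or the gripper's body presses on something with over 40 N, if the wrist force passes 120 N, or if a joint passes its speed limit or range.

ROBOT

A 6-joint arm with a two-finger parallel gripper is mounted at the origin on the work surface. World frame = base frame: x ahead of the robot, y to its left, z up, the work surface at z = 0. Lengths are in mm, angles in rad, forces in N, time in s.
With the tool pointing down it reaches from about 350 to 775 mm from the base axis. Payload 7.3 kg.
Tool frame: the origin (TCP) lies at the very end of the fingers, on their centre line; the grasp point (between the pads) lies bot.grip_point_offset behind it (bot.grip_point_offset is the distance from the TCP to the grasp point, in mm); z points along the fingers, y is the line along which they close (so a half turn about z gives the same grasp; the last joint's range is limited). The gripper opens to 92 mm and grips with 3 to 60 N. Pads are 19 mm wide; open, the fingers measure 130 mm over their backs; the gripper's body (75 mm by 190 mm) begins 47 mm behind the grasp point.
Start: joints at [0.978, 0.342, 1.524, -0, 1.275, -0.146], TCP at [226.833, 473.492, 195.941] pointing down, gripper open.
Joint ranges: [-2.53, 2.53], [-0.77, 2.02], [0.04, 2.7], [-1, 4.14], [0.28, 2.66], [-3.11, 3.11]. Speed limits (rad/s): [2.57, 2.57, 3.14, 3.14, 3.14, 3.14].

INTERFACE

Orientations are given as [roll, pitch, yaw] about the fixed x, y, z axes, in that order (R = Rz(yaw) Ry(pitch) Rx(roll)).
In Python, from plant import bot gives the robot as it stands. The module is installed in compiled form; this text tells all that it offers.
- The arm moves only by the tool carry_out, never from a script. Its argument "plan" is a list of rows, each an object of numbers: "tx", "ty", "tz": the shift along the world's x, y, z in mm; "rx", "ry", "rz": the turn, a rotation vector about the world's x, y, z in rad. A call has 1 to 12 rows; each row shifts and turns the commanded pose from where the row before left it; what a row does not reach is not made up. A row lasts 1/10 s, in which the tool goes at most 50 mm and 8.59 degrees, less where a joint would pass 70% of its speed; a pose out of reach is approached as far as the arm can. A call with a gripper value outside its range is refused whole. "gripper" is the closure, from 0 (fully open) to 1 (shut), set as the call begins (left out, the last holds). The fingers move at their own pace and stop on an object; the grip force is fixed at half the most. Time passes only in rows, so rows that do not move let the fingers close. It gives the time, the measured TCP pose, the force, the opening and the grip force at its end, in the units of the state.
- bot.get_obs(): the state, without advancing time (a new reading comes with each control period).
- bot.capture(name): name is "side" or "top" or "wrist"; returns the picture (400x640x3 uint8, red, green, blue); there is no depth.
- bot.camera_model(name): a dict with "camera_matrix" (3x3 intrinsics, pixels), "R" (3x3) and "t" (3): a world point X has camera coordinates R X + t. Camera axes: x right, y down, z forward; pixel columns grow to the right and rows downward; lengths in mm; the calibration is good to about 2 mm. A picture is of the moment at which its call begins: read the wrist's pose just before it. camera_model takes no time and is no camera call; for the wrist camera it gives the pose at the moment of the call.
- bot.close_job(): hands the job in; it is judged then, once.
The state is a dict: "time": time; "joint_positions": joint angles; "dq": joint speeds; "tau": joint torques, N m; "tool_pos": TCP position; "tcp_rot": TCP orientation; "contact_force": force on the tool from outside, world axes, zero at the start; "moment": the same for the moment, N m; "grip_width": finger opening in mm; "finger_force": force on a finger pad.
Only numpy, scipy, OpenCV 4.12 (cv2) and the standard library are available. Lean on these libraries where they do the work, as an engineer would, in place of code of your own. Each camera call takes 0.05 s, during which the arm holds its last target. There are 200 camera calls.

## Working session

There is one attempt and no reset: what is moved stays moved. The work goes in short steps, Python scripts to look and compute and a tool call to move; the robot and the scene stay as the last step left them, time stands still between calls to the robot, and variables do not carry over. Pictures are saved under pics/ and viewed, at most 14 in all, crops included, and the job is handed in when it is done.

Besides the shell and the picture viewer there is one more tool, called after "Call:" as name([rows], argument=value, ...), one row to a line, values as JSON. carry_out: Moves the arm, as the interface text tells. Its arguments: {"type":"object","properties":{"plan":{"type":"array"},"gripper":{"type":"number"}},"required":["plan"]}

```bash
mkdir -p pics
python3 - <<'E'
from plant import bot
import cv2
for n in ("top","side"):
    cv2.imwrite(f"pics/{n}0.png",bot.capture(n)[:,:,::-1])
    m=bot.camera_model(n);print(n,m["camera_matrix"],m["R"],m["t"])
o=bot.get_obs();print(o,bot.grip_point_offset)
E
```

```text
top [[491.16458948   0.         322.07532423]
 [  0.         491.16458948 197.05058264]
 [  0.           0.           1.        ]] [[-0.00738225 -0.99975357 -0.02093568]
 [-0.98405388  0.01098398 -0.17753117]
 [ 0.17771738  0.01929126 -0.98389246]] [  23.72340724  564.28006439 1445.87508982]
side [[488.36701319   0.         312.69295893]
 [  0.         488.36701319 206.46319395]
 [  0.           0.           1.        ]] [[ 0.94715998 -0.32075634  0.00183089]
 [-0.21077798 -0.62668766 -0.75022345]
 [ 0.24178632  0.71019571 -0.66118184]] [-499.69181129  173.82695295 1154.00078631]
{'time': 0.1, 'joint_positions': array([ 9.78002459e-01,  3.42630316e-01,  1.52491675e+00, -1.86385975e-05,
        1.27538512e+00, -1.45993518e-01]), 'dq': array([ 1.41717861e-04, -8.79349755e-04, -3.03215289e-03, -3.39599755e-05,
       -5.85278393e-04,  6.37058449e-04]), 'tau': array([ 1.06653923e-03, -4.32007170e+01, -2.44693226e+01,  7.19192787e-02,
        5.26634278e-02, -7.75079593e-05]), 'tool_pos': array([226.60074129, 473.1374089 , 195.32793493]), 'tcp_rot': array([-3.14026478e+00, -1.77234271e-04,  2.69479763e+00]), 'contact_force': array([-0.31331502, -0.11559853,  0.08054805]), 'moment': array([-0.04953384,  0.0128509 , -0.03421557]), 'finger_force': 0.0, 'grip_width': 92.00511469524946} 18.8
```

View pics/top0.png

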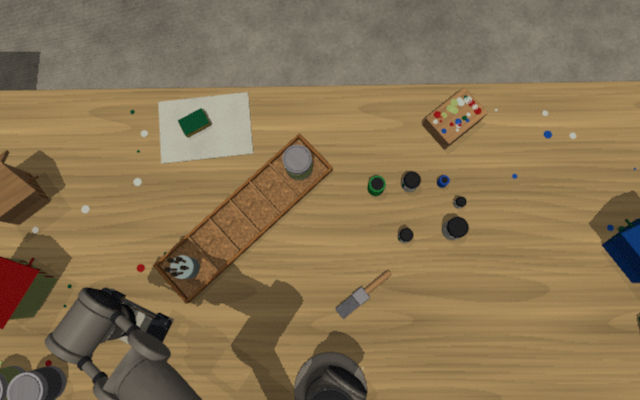

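View pics/side0.png

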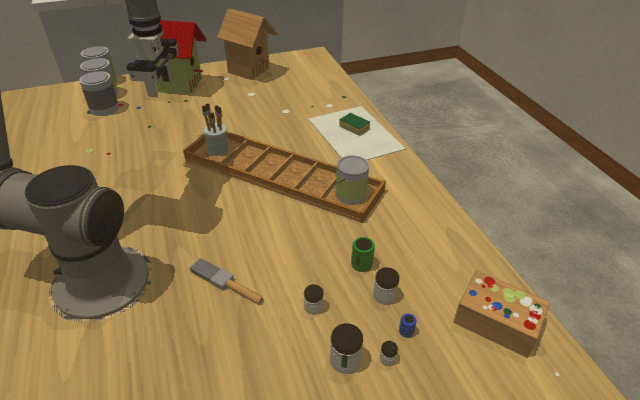

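```bash
cat > h.py <<'E'
import numpy as np, cv2
from plant import bot
def ray(n,u,v,z,m=None):
    m=m or bot.camera_model(n); R=np.array(m["R"]);t=np.array(m["t"])
    d=R.T@np.linalg.inv(m["camera_matrix"])@[u,v,1]; c=-R.T@t
    return c+d*(z-c[2])/d[2]
E
python3 - <<'E'
from h import *
im=cv2.imread("pics/top0.png")
cv2.imwrite("pics/crop.png",cv2.resize(im[160:260,350:490],None,fx=5,fy=5,interpolation=cv2.INTER_CUBIC))
g=im[160:260,350:490].max(2)
n,l,s,c=cv2.connectedComponentsWithStats((g<55).astype(np.uint8))
for i in range(1,n):
    if s[i,4]>20: print(s[i],c[i]+[350,160])
for nm,u,v,z in [("L",456,227,86),("M",411,181,70),("S",406,235,56),("XS",460,202,44),("green",376,185,70),("blue",443,181,44),("tin",298,160,119)]:
    p=ray("top",u,v,z);print(nm,p.round(),np.hypot(*p[:2]).round())
P=[ray("top",*q,34) for q in [(300,135),(332,170),(188,301),(158,265)]]
print(np.round(P),np.mean(P,0))
E
```

```text
[ 52  12  18  17 223] [411.17488789 179.80269058]
[ 21  18  12  12 111] [376.78378378 183.26126126]
[105  37  11  10  81] [460.37037037 201.19753086]
[ 96  57  22  21 346] [456.8150289  226.86705202]
[ 48  68  15  14 146] [405.41780822 234.39726027]
L [ 465. -373.   86.] 596.0
M [ 607. -250.   70.] 657.0
S [ 446. -231.   56.] 502.0
XS [ 546. -400.   44.] 677.0
green [ 596. -145.   70.] 613.0
blue [ 612. -352.   44.] 706.0
tin [664.  87. 119.] 670.0
[[767.  87.  34.]
 [653. -13.  34.]
 [257. 421.  34.]
 [364. 517.  34.]] [510.16395467 253.25797384  34.        ]
```

View pics/crop.png

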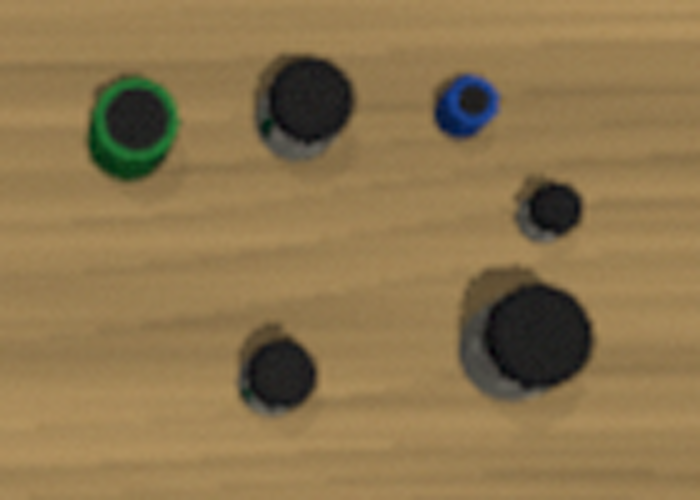

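The white-tub, black-lid pots are L (457,227), M (411,180), S (405,234) and XS (460,201). The green one at (376,183) is the M look-alike and the blue one at (443,181) the XS look-alike, so I leave both alone. The tin is at the right end of the rack (298,160), so L→d, M→c, S→b, XS→a.

Run:
```python
from h import *
im=cv2.imread("pics/side0.png").max(2)
n,l,s,c=cv2.connectedComponentsWithStats((im<60).astype(np.uint8))
for nm,u,v,z,a,b in [("L",456.8,226.9,86,347,337),("M",411.2,179.8,70,387,278),("S",405.4,234.4,56,313,293),("XS",460.4,201.2,44,389,348)]:
    k=l[b,a]; print(nm,ray("top",u,v,z).round(1),ray("side",*c[k],z).round(1),s[k])
print(bot.get_obs()["tool_pos"])
```

```text
L [ 465.  -375.7   86. ] [ 465.6 -386.2   86. ] [332 324  31  30 732]
M [ 610.8 -251.    70. ] [ 611.3 -261.5   70. ] [376 268  23  21 365]
S [ 447.5 -229.5   56. ] [ 448.8 -240.7   56. ] [305 285  18  18 209]
XS [ 548.2 -401.6   44. ] [ 548.6 -409.3   44. ] [382 341  15  16 194]
[226.60074129 473.1374089  195.32793493]
```

Call:
carry_out([
  {"tz": 40, "rz": -0.1},
  {"tz": 20, "tx": 20, "ty": -30, "rz": -0.1},
  {"tx": 25, "ty": -40, "rz": -0.1},
  {"tx": 25, "ty": -40, "rz": -0.078},
  {"tx": 20, "ty": -45},
  {"tx": 20, "ty": -45},
  {"tx": 20, "ty": -45},
  {"tx": 20, "ty": -45},
  {"tx": 20, "ty": -45},
  {"tx": 20, "ty": -45},
  {"tx": 20, "ty": -45},
])

```text
invalid input at $.plan[0]: expected keys tx, ty, tz, rx, ry, rz
```

Call:
carry_out([
  {"tx": 0, "ty": 0, "tz": 40, "rx": 0, "ry": 0, "rz": -0.1},
  {"tx": 20, "ty": -30, "tz": 20, "rx": 0, "ry": 0, "rz": -0.1},
  {"tx": 25, "ty": -40, "tz": 0, "rx": 0, "ry": 0, "rz": -0.1},
  {"tx": 25, "ty": -40, "tz": 0, "rx": 0, "ry": 0, "rz": -0.078},
  {"tx": 20, "ty": -45, "tz": 0, "rx": 0, "ry": 0, "rz": 0},
  {"tx": 20, "ty": -45, "tz": 0, "rx": 0, "ry": 0, "rz": 0},
  {"tx": 20, "ty": -45, "tz": 0, "rx": 0, "ry": 0, "rz": 0},
  {"tx": 20, "ty": -45, "tz": 0, "rx": 0, "ry": 0, "rz": 0},
  {"tx": 20, "ty": -45, "tz": 0, "rx": 0, "ry": 0, "rz": 0},
  {"tx": 20, "ty": -45, "tz": 0, "rx": 0, "ry": 0, "rz": 0},
  {"tx": 20, "ty": -45, "tz": 0, "rx": 0, "ry": 0, "rz": 0},
])

```text
time: 1.2
tool_pos: [437.1, 46.5, 255.8]
tcp_rot: [3.141, -0.0, 2.317]
contact_force: [1.3, 0.6, -0.2]
grip_width: 91.8
finger_force: 0.0
```

Call:
carry_out([
  {"tx": 3, "ty": -45, "tz": 0, "rx": 0, "ry": 0, "rz": 0},
  {"tx": 3, "ty": -45, "tz": 0, "rx": 0, "ry": 0, "rz": 0},
  {"tx": 3, "ty": -45, "tz": 0, "rx": 0, "ry": 0, "rz": 0},
  {"tx": 3, "ty": -45, "tz": 0, "rx": 0, "ry": 0, "rz": 0},
  {"tx": 3, "ty": -45, "tz": 0, "rx": 0, "ry": 0, "rz": 0},
  {"tx": 3, "ty": -45, "tz": 0, "rx": 0, "ry": 0, "rz": 0},
  {"tx": 3, "ty": -45, "tz": 0, "rx": 0, "ry": 0, "rz": 0},
  {"tx": 3, "ty": -45, "tz": 0, "rx": 0, "ry": 0, "rz": 0},
  {"tx": 4, "ty": -45, "tz": 0, "rx": 0, "ry": 0, "rz": 0},
  {"tx": 0, "ty": -19, "tz": 0, "rx": 0, "ry": 0, "rz": 0},
  {"tx": 0, "ty": 0, "tz": 0, "rx": 0, "ry": 0, "rz": 0},
])

```text
time: 2.3
tool_pos: [464.0, -378.0, 254.3]
tcp_rot: [-3.141, -0.002, 2.314]
contact_force: [0.1, 0.5, -0.2]
grip_width: 91.7
finger_force: 0.0
```

Run:
```python
from h import *
m=bot.camera_model("wrist")
im=bot.capture("wrist")[:,:,::-1]; cv2.imwrite("pics/w1.png",im)
print(bot.get_obs()["tool_pos"])
R=np.array(m["R"])
for P in [(465,-376,86),(548.2,-401.6,44),(447.5,-229.5,56),(610.8,-251,70)]:
    q=np.array(m["camera_matrix"])@(R@P+m["t"]); print(q[:2]/q[2],q[2])
n,l,s,c=cv2.connectedComponentsWithStats((im.max(2)<60).astype(np.uint8))
for i in range(1,n):
    if s[i,4]>200: print(s[i],c[i], [ray("wrist",*c[i],z,m)[:2].round(1) for z in (86,70,56,44)])
```

```text
[ 464.29183494 -376.11159443  254.72627319]
[316.9226418  177.71600173] 363.908148710636
[345.37735595 219.94212068] 425.44911703370565
[383.61047202  82.09705668] 358.6590075448895
[456.55309104 179.97229322] 380.9510230448558
[366  67  33  35 860] [382.25813953  84.13255814] [array([ 445.2, -239.2]), array([ 446.7, -235.6]), array([ 448. , -232.4]), array([ 449.1, -229.6])]
[500 102  31  31 747] [515.32396252 116.90227577] [array([ 593.4, -154.1]), array([ 601.5, -146.7]), array([ 608.6, -140.1]), array([ 614.7, -134.5])]
[ 294  155   47   47 1191] [316.51973132 179.50881612] [array([ 466.2, -378.1]), array([ 468.7, -380.7]), array([ 470.8, -383. ]), array([ 472.6, -384.9])]
[ 435  162   40   38 1145] [454.41746725 180.83930131] [array([ 601.1, -256.6]), array([ 609.6, -253.8]), array([ 617. , -251.3]), array([ 623.4, -249.1])]
[335 210  21  21 333] [344.99099099 219.80780781] [array([ 533.3, -393.3]), array([ 538.8, -396.5]), array([ 543.5, -399.4]), array([ 547.6, -401.8])]
[    0   222   640   178 57452] [334.58001462 326.13379865] [array([ 644.5, -530.3]), array([ 654.9, -539.8]), array([ 664.1, -548. ]), array([ 671.9, -555.1])]
[259 266  77  15 580] [295.23793103 270.75517241] [array([ 535.3, -498.8]), array([ 540.8, -506.8]), array([ 545.7, -513.8]), array([ 549.8, -519.8])]
```

View pics/w1.png

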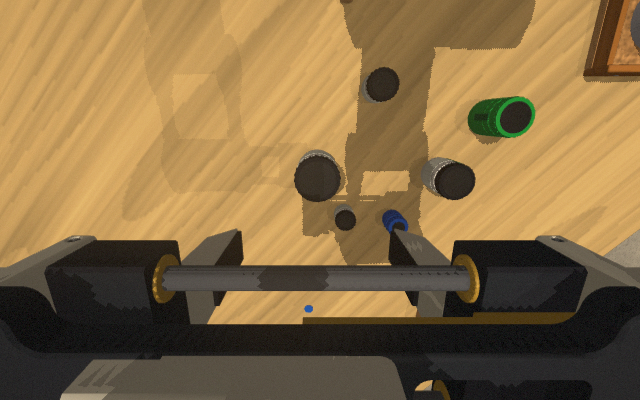

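The wrist view confirms L at (317,179), S (382,84), M (454,181) and XS (345,220), within 3 mm of the top estimates. I'll grasp L first.

Call:
carry_out([
  {"tx": 1, "ty": -1, "tz": -40, "rx": 0, "ry": 0, "rz": 0},
  {"tx": 0, "ty": 0, "tz": -40, "rx": 0, "ry": 0, "rz": 0},
  {"tx": 0, "ty": 0, "tz": -40, "rx": 0, "ry": 0, "rz": 0},
  {"tx": 0, "ty": 0, "tz": -40, "rx": 0, "ry": 0, "rz": 0},
  {"tx": 0, "ty": 0, "tz": -32, "rx": 0, "ry": 0, "rz": 0},
  {"tx": 0, "ty": 0, "tz": -20, "rx": 0, "ry": 0, "rz": 0},
  {"tx": 0, "ty": 0, "tz": -10, "rx": 0, "ry": 0, "rz": 0},
  {"tx": 0, "ty": 0, "tz": 0, "rx": 0, "ry": 0, "rz": 0},
])

```text
time: 3.15
tool_pos: [465.6, -374.9, 33.2]
tcp_rot: [3.141, -0.002, 2.318]
contact_force: [-0.6, 0.1, 0.7]
grip_width: 91.8
finger_force: 0.0
```

Call:
carry_out([
  {"tx": 0, "ty": 0, "tz": 0, "rx": 0, "ry": 0, "rz": 0},
  {"tx": 0, "ty": 0, "tz": 0, "rx": 0, "ry": 0, "rz": 0},
  {"tx": 0, "ty": 0, "tz": 0, "rx": 0, "ry": 0, "rz": 0},
  {"tx": 0, "ty": 0, "tz": 0, "rx": 0, "ry": 0, "rz": 0},
  {"tx": 0, "ty": 0, "tz": 0, "rx": 0, "ry": 0, "rz": 0},
  {"tx": 0, "ty": 0, "tz": 0, "rx": 0, "ry": 0, "rz": 0},
  {"tx": 0, "ty": 0, "tz": 0, "rx": 0, "ry": 0, "rz": 0},
  {"tx": 0, "ty": 0, "tz": 0, "rx": 0, "ry": 0, "rz": 0},
], gripper=1)

```text
time: 3.95
tool_pos: [466.0, -376.9, 34.6]
tcp_rot: [-3.142, 0.001, 2.317]
contact_force: [-0.5, 0.5, 5.1]
grip_width: 60.9
finger_force: 30.0
```

Call:
carry_out([
  {"tx": 0, "ty": 0, "tz": 15, "rx": 0, "ry": 0, "rz": 0},
  {"tx": 0, "ty": 0, "tz": 35, "rx": 0, "ry": 0, "rz": 0},
  {"tx": 0, "ty": 0, "tz": 45, "rx": 0, "ry": 0, "rz": 0},
  {"tx": 0, "ty": 0, "tz": 45, "rx": 0, "ry": 0, "rz": 0},
  {"tx": 5, "ty": 20, "tz": 30, "rx": 0, "ry": 0, "rz": 0},
  {"tx": 10, "ty": 40, "tz": 0, "rx": 0, "ry": 0, "rz": 0},
  {"tx": 11, "ty": 45, "tz": 0, "rx": 0, "ry": 0, "rz": 0},
  {"tx": 11, "ty": 45, "tz": 0, "rx": 0, "ry": 0, "rz": 0},
  {"tx": 11, "ty": 45, "tz": 0, "rx": 0, "ry": 0, "rz": 0},
  {"tx": 11, "ty": 45, "tz": 0, "rx": 0, "ry": 0, "rz": 0},
  {"tx": 11, "ty": 45, "tz": 0, "rx": 0, "ry": 0, "rz": 0},
  {"tx": 11, "ty": 45, "tz": 0, "rx": 0, "ry": 0, "rz": 0},
])

```text
time: 5.15
tool_pos: [546.4, -44.5, 203.1]
tcp_rot: [-3.141, -0.001, 2.317]
contact_force: [0.8, -1.1, -2.7]
grip_width: 60.9
finger_force: 30.0
```

Call:
carry_out([
  {"tx": 9, "ty": 40, "tz": 0, "rx": 0, "ry": 0, "rz": 0},
  {"tx": 5, "ty": 20, "tz": 0, "rx": 0, "ry": 0, "rz": 0},
  {"tx": 0, "ty": 0, "tz": 0, "rx": 0, "ry": 0, "rz": 0},
])

```text
time: 5.45
tool_pos: [560.6, 16.6, 202.9]
tcp_rot: [-3.141, -0.002, 2.321]
contact_force: [0.6, 0.1, -3.2]
grip_width: 60.9
finger_force: 30.0
```

Run:
```python
from h import *
m=bot.camera_model("wrist")
im=bot.capture("wrist")[:,:,::-1].copy()
print(bot.get_obs()["tool_pos"])
R=np.array(m["R"]); C=np.array([510.,253]); y=np.array([-.679,.734])
for k,nm in ((-230,'t'),(-126,'d'),(-42,'c'),(42,'b'),(126,'a'),(230,'j')):
    P=np.r_[C+k*y,14]; q=np.array(m["camera_matrix"])@(R@P+m["t"]); q=q[:2]/q[2]; print(nm,P,q.round())
    cv2.circle(im,tuple(int(v) for v in q),3,(255,0,255),-1)
cv2.imwrite("pics/w2.png",im)
```

```text
[560.35846329  14.7909708  202.93286914]
t [666.17  84.18  14.  ] [403. 191.]
d [595.554 160.516  14.   ] [410. 114.]
c [538.518 222.172  14.   ] [417.  41.]
b [481.482 283.828  14.   ] [425. -42.]
a [424.446 345.484  14.   ] [ 435. -139.]
j [353.83 421.82  14.  ] [ 449. -284.]
```

View pics/w2.png

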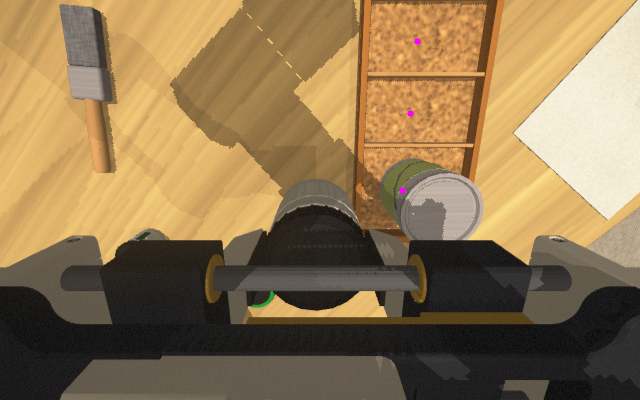

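Run:
```python
from h import *
P=[ray("wrist",*q,32)[:2] for q in [(368,74),(485,74),(364,145),(475,145)]]
P=np.array(P);print(P.round(),P.mean(0),(P[0]+P[1]-P[2]-P[3])/2,(P[1]-P[0]),P[3]-P[2])
```

```text
[[520. 150.]
 [622. 245.]
 [577.  88.]
 [680. 185.]] [599.93467585 167.03842171] [-57.25121592  60.77685334] [102.11453133  94.87965723] [103.7857268   96.51323502]
```

Call:
carry_out([
  {"tx": 5, "ty": 20, "tz": 0, "rx": 0, "ry": 0, "rz": 0},
  {"tx": 12, "ty": 44, "tz": 0, "rx": 0, "ry": 0, "rz": 0},
  {"tx": 12, "ty": 44, "tz": 0, "rx": 0, "ry": 0, "rz": 0},
  {"tx": 7, "ty": 29, "tz": 0, "rx": 0, "ry": 0, "rz": 0},
  {"tx": 3, "ty": 15, "tz": 0, "rx": 0, "ry": 0, "rz": 0},
  {"tx": 0, "ty": 0, "tz": -10, "rx": 0, "ry": 0, "rz": 0},
  {"tx": 0, "ty": 0, "tz": -30, "rx": 0, "ry": 0, "rz": 0},
  {"tx": 0, "ty": 0, "tz": -35, "rx": 0, "ry": 0, "rz": 0},
  {"tx": 0, "ty": 0, "tz": -35, "rx": 0, "ry": 0, "rz": 0},
  {"tx": 0, "ty": 0, "tz": -20, "rx": 0, "ry": 0, "rz": 0},
  {"tx": 0, "ty": 0, "tz": -10, "rx": 0, "ry": 0, "rz": 0},
  {"tx": 0, "ty": 0, "tz": 0, "rx": 0, "ry": 0, "rz": 0},
])

```text
time: 6.7
tool_pos: [598.9, 163.7, 62.4]
tcp_rot: [-3.139, -0.002, 2.315]
contact_force: [-0.2, -0.9, -2.7]
grip_width: 60.6
finger_force: 30.0
```

Call:
carry_out([
  {"tx": 0, "ty": 0, "tz": -5, "rx": 0, "ry": 0, "rz": 0},
  {"tx": 0, "ty": 0, "tz": -5, "rx": 0, "ry": 0, "rz": 0},
  {"tx": 0, "ty": 0, "tz": -3, "rx": 0, "ry": 0, "rz": 0},
  {"tx": 0, "ty": 0, "tz": -2, "rx": 0, "ry": 0, "rz": 0},
  {"tx": 0, "ty": 0, "tz": 0, "rx": 0, "ry": 0, "rz": 0},
])

```text
time: 7.2
tool_pos: [599.8, 165.6, 48.9]
tcp_rot: [3.142, -0.0, 2.317]
contact_force: [-0.3, 0.2, -3.3]
grip_width: 61.0
finger_force: 30.0
```

Call:
carry_out([
  {"tx": 0, "ty": 0, "tz": -1, "rx": 0, "ry": 0, "rz": 0},
  {"tx": 0, "ty": 0, "tz": 0, "rx": 0, "ry": 0, "rz": 0},
])

```text
time: 7.4
tool_pos: [600.0, 165.7, 48.6]
tcp_rot: [3.141, 0.0, 2.317]
contact_force: [-2.7, 0.8, 2.7]
grip_width: 60.7
finger_force: 30.0
```

Call:
carry_out([
  {"tx": 0, "ty": 0, "tz": 0, "rx": 0, "ry": 0, "rz": 0},
  {"tx": 0, "ty": 0, "tz": 0, "rx": 0, "ry": 0, "rz": 0},
  {"tx": 0, "ty": 0, "tz": 0, "rx": 0, "ry": 0, "rz": 0},
  {"tx": 0, "ty": 0, "tz": 0, "rx": 0, "ry": 0, "rz": 0},
  {"tx": 0, "ty": 0, "tz": 0, "rx": 0, "ry": 0, "rz": 0},
  {"tx": 0, "ty": 0, "tz": 0, "rx": 0, "ry": 0, "rz": 0},
  {"tx": 0, "ty": 0, "tz": 10, "rx": 0, "ry": 0, "rz": 0},
  {"tx": 0, "ty": 0, "tz": 40, "rx": 0, "ry": 0, "rz": 0},
  {"tx": 0, "ty": 0, "tz": 40, "rx": 0, "ry": 0, "rz": 0},
  {"tx": 0, "ty": 0, "tz": 40, "rx": 0, "ry": 0, "rz": 0},
  {"tx": 0, "ty": 0, "tz": 40, "rx": 0, "ry": 0, "rz": 0},
], gripper=0)

```text
time: 8.5
tool_pos: [599.6, 165.5, 220.6]
tcp_rot: [3.141, 0.001, 2.317]
contact_force: [1.2, -0.1, -1.1]
grip_width: 91.6
finger_force: 0.0
```

Call:
carry_out([
  {"tx": 0, "ty": -20, "tz": 0, "rx": 0, "ry": 0, "rz": 0},
  {"tx": 1, "ty": -38, "tz": 0, "rx": 0, "ry": 0, "rz": 0},
  {"tx": 1, "ty": -45, "tz": 0, "rx": 0, "ry": 0, "rz": 0},
  {"tx": 1, "ty": -45, "tz": 0, "rx": 0, "ry": 0, "rz": 0},
  {"tx": 1, "ty": -45, "tz": 0, "rx": 0, "ry": 0, "rz": 0},
  {"tx": 1, "ty": -45, "tz": 0, "rx": 0, "ry": 0, "rz": 0},
  {"tx": 1, "ty": -45, "tz": 0, "rx": 0, "ry": 0, "rz": 0},
  {"tx": 1, "ty": -45, "tz": 0, "rx": 0, "ry": 0, "rz": 0},
  {"tx": 1, "ty": -45, "tz": 0, "rx": 0, "ry": 0, "rz": 0},
  {"tx": 1, "ty": -45, "tz": 0, "rx": 0, "ry": 0, "rz": 0},
  {"tx": 1, "ty": 0, "tz": -40, "rx": 0, "ry": 0, "rz": 0},
  {"tx": 0, "ty": 0, "tz": 0, "rx": 0, "ry": 0, "rz": 0},
])

```text
time: 9.7
tool_pos: [607.0, -252.6, 173.2]
tcp_rot: [-3.139, -0.009, 2.314]
contact_force: [-0.4, 0.7, -0.8]
grip_width: 91.4
finger_force: 0.0
```

Call:
carry_out([
  {"tx": 0, "ty": 0, "tz": -30, "rx": 0, "ry": 0, "rz": 0},
  {"tx": 0, "ty": 0, "tz": -40, "rx": 0, "ry": 0, "rz": 0},
  {"tx": 0, "ty": 0, "tz": -40, "rx": 0, "ry": 0, "rz": 0},
  {"tx": 0, "ty": 0, "tz": -27, "rx": 0, "ry": 0, "rz": 0},
  {"tx": 0, "ty": 0, "tz": -15, "rx": 0, "ry": 0, "rz": 0},
  {"tx": 0, "ty": 0, "tz": 0, "rx": 0, "ry": 0, "rz": 0},
])

```text
time: 10.3
tool_pos: [609.4, -251.3, 25.2]
tcp_rot: [-3.141, -0.003, 2.318]
contact_force: [1.0, -0.0, 0.3]
grip_width: 91.8
finger_force: 0.0
```

Call:
carry_out([
  {"tx": 0, "ty": 0, "tz": 0, "rx": 0, "ry": 0, "rz": 0},
  {"tx": 0, "ty": 0, "tz": 0, "rx": 0, "ry": 0, "rz": 0},
  {"tx": 0, "ty": 0, "tz": 0, "rx": 0, "ry": 0, "rz": 0},
  {"tx": 0, "ty": 0, "tz": 0, "rx": 0, "ry": 0, "rz": 0},
  {"tx": 0, "ty": 0, "tz": 0, "rx": 0, "ry": 0, "rz": 0},
  {"tx": 0, "ty": 0, "tz": 0, "rx": 0, "ry": 0, "rz": 0},
  {"tx": 0, "ty": 0, "tz": 0, "rx": 0, "ry": 0, "rz": 0},
  {"tx": 0, "ty": 0, "tz": 0, "rx": 0, "ry": 0, "rz": 0},
  {"tx": 0, "ty": 0, "tz": 0, "rx": 0, "ry": 0, "rz": 0},
  {"tx": 0, "ty": 0, "tz": 0, "rx": 0, "ry": 0, "rz": 0},
], gripper=1)

```text
time: 11.3
tool_pos: [610.2, -252.5, 26.3]
tcp_rot: [3.141, 0.001, 2.317]
contact_force: [2.1, 1.6, 3.9]
grip_width: 50.7
finger_force: 30.0
```

Call:
carry_out([
  {"tx": 0, "ty": 0, "tz": 15, "rx": 0, "ry": 0, "rz": 0},
  {"tx": 0, "ty": 0, "tz": 40, "rx": 0, "ry": 0, "rz": 0},
  {"tx": 0, "ty": 0, "tz": 45, "rx": 0, "ry": 0, "rz": 0},
  {"tx": 0, "ty": 0, "tz": 45, "rx": 0, "ry": 0, "rz": 0},
  {"tx": -3, "ty": 20, "tz": 35, "rx": 0, "ry": 0, "rz": 0},
  {"tx": -6, "ty": 40, "tz": 0, "rx": 0, "ry": 0, "rz": 0},
  {"tx": -6, "ty": 45, "tz": 0, "rx": 0, "ry": 0, "rz": 0},
  {"tx": -6, "ty": 45, "tz": 0, "rx": 0, "ry": 0, "rz": 0},
  {"tx": -6, "ty": 45, "tz": 0, "rx": 0, "ry": 0, "rz": 0},
  {"tx": -6, "ty": 45, "tz": 0, "rx": 0, "ry": 0, "rz": 0},
  {"tx": -6, "ty": 45, "tz": 0, "rx": 0, "ry": 0, "rz": 0},
  {"tx": -6, "ty": 45, "tz": 0, "rx": 0, "ry": 0, "rz": 0},
])

```text
time: 12.5
tool_pos: [563.8, 79.0, 206.3]
tcp_rot: [-3.141, -0.0, 2.316]
contact_force: [0.8, 0.4, -2.1]
grip_width: 50.1
finger_force: 30.0
```

Call:
carry_out([
  {"tx": -7, "ty": 45, "tz": 0, "rx": 0, "ry": 0, "rz": 0},
  {"tx": -6, "ty": 45, "tz": 0, "rx": 0, "ry": 0, "rz": 0},
  {"tx": -7, "ty": 40, "tz": 0, "rx": 0, "ry": 0, "rz": 0},
  {"tx": -3, "ty": 20, "tz": 0, "rx": 0, "ry": 0, "rz": 0},
  {"tx": 0, "ty": 0, "tz": -10, "rx": 0, "ry": 0, "rz": 0},
  {"tx": 0, "ty": 0, "tz": -30, "rx": 0, "ry": 0, "rz": 0},
  {"tx": 0, "ty": 0, "tz": -40, "rx": 0, "ry": 0, "rz": 0},
  {"tx": 0, "ty": 0, "tz": -40, "rx": 0, "ry": 0, "rz": 0},
  {"tx": 0, "ty": 0, "tz": -20, "rx": 0, "ry": 0, "rz": 0},
  {"tx": 0, "ty": 0, "tz": -10, "rx": 0, "ry": 0, "rz": 0},
  {"tx": 0, "ty": 0, "tz": 0, "rx": 0, "ry": 0, "rz": 0},
])

```text
time: 13.6
tool_pos: [541.2, 226.4, 54.7]
tcp_rot: [-3.139, -0.001, 2.316]
contact_force: [0.4, -0.3, -2.1]
grip_width: 50.2
finger_force: 30.0
```

Call:
carry_out([
  {"tx": 0, "ty": 0, "tz": -5, "rx": 0, "ry": 0, "rz": 0},
  {"tx": 0, "ty": 0, "tz": -5, "rx": 0, "ry": 0, "rz": 0},
  {"tx": 0, "ty": 0, "tz": -3, "rx": 0, "ry": 0, "rz": 0},
  {"tx": 0, "ty": 0, "tz": -2, "rx": 0, "ry": 0, "rz": 0},
  {"tx": 0, "ty": 0, "tz": -1, "rx": 0, "ry": 0, "rz": 0},
  {"tx": 0, "ty": 0, "tz": 0, "rx": 0, "ry": 0, "rz": 0},
])

```text
time: 14.2
tool_pos: [542.0, 227.6, 40.3]
tcp_rot: [3.141, 0.0, 2.317]
contact_force: [-0.7, 0.1, 0.3]
grip_width: 50.3
finger_force: 30.0
```

Call:
carry_out([
  {"tx": 0, "ty": 0, "tz": 0, "rx": 0, "ry": 0, "rz": 0},
  {"tx": 0, "ty": 0, "tz": 0, "rx": 0, "ry": 0, "rz": 0},
  {"tx": 0, "ty": 0, "tz": 0, "rx": 0, "ry": 0, "rz": 0},
  {"tx": 0, "ty": 0, "tz": 0, "rx": 0, "ry": 0, "rz": 0},
  {"tx": 0, "ty": 0, "tz": 0, "rx": 0, "ry": 0, "rz": 0},
  {"tx": 0, "ty": 0, "tz": 0, "rx": 0, "ry": 0, "rz": 0},
  {"tx": 0, "ty": 0, "tz": 10, "rx": 0, "ry": 0, "rz": 0},
  {"tx": 0, "ty": 0, "tz": 40, "rx": 0, "ry": 0, "rz": 0},
  {"tx": 0, "ty": 0, "tz": 45, "rx": 0, "ry": 0, "rz": 0},
  {"tx": 0, "ty": 0, "tz": 45, "rx": 0, "ry": 0, "rz": 0},
  {"tx": 0, "ty": 0, "tz": 40, "rx": 0, "ry": 0, "rz": 0},
], gripper=0)

```text
time: 15.3
tool_pos: [541.9, 227.5, 223.3]
tcp_rot: [3.14, 0.001, 2.317]
contact_force: [-0.5, -0.0, -0.7]
grip_width: 91.9
finger_force: 0.0
```

Call:
carry_out([
  {"tx": -4, "ty": -20, "tz": 0, "rx": 0, "ry": 0, "rz": 0},
  {"tx": -9, "ty": -44, "tz": 0, "rx": 0, "ry": 0, "rz": 0},
  {"tx": -9, "ty": -44, "tz": 0, "rx": 0, "ry": 0, "rz": 0},
  {"tx": -9, "ty": -44, "tz": 0, "rx": 0, "ry": 0, "rz": 0},
  {"tx": -9, "ty": -44, "tz": 0, "rx": 0, "ry": 0, "rz": 0},
  {"tx": -9, "ty": -44, "tz": 0, "rx": 0, "ry": 0, "rz": 0},
  {"tx": -9, "ty": -44, "tz": 0, "rx": 0, "ry": 0, "rz": 0},
  {"tx": -9, "ty": -44, "tz": 0, "rx": 0, "ry": 0, "rz": 0},
  {"tx": -9, "ty": -44, "tz": 0, "rx": 0, "ry": 0, "rz": 0},
  {"tx": -9, "ty": -44, "tz": 0, "rx": 0, "ry": 0, "rz": 0},
  {"tx": -9, "ty": -42, "tz": 0, "rx": 0, "ry": 0, "rz": 0},
  {"tx": 0, "ty": 0, "tz": -40, "rx": 0, "ry": 0, "rz": 0},
])

```text
time: 16.5
tool_pos: [449.6, -237.4, 184.5]
tcp_rot: [3.14, 0.013, 2.312]
contact_force: [1.4, 0.8, -0.8]
grip_width: 92.2
finger_force: 0.0
```

Call:
carry_out([
  {"tx": 0, "ty": 0, "tz": -20, "rx": 0, "ry": 0, "rz": 0},
  {"tx": 0, "ty": -1, "tz": -40, "rx": 0, "ry": 0, "rz": 0},
  {"tx": 0, "ty": 0, "tz": -45, "rx": 0, "ry": 0, "rz": 0},
  {"tx": 0, "ty": 0, "tz": -36, "rx": 0, "ry": 0, "rz": 0},
  {"tx": 0, "ty": 0, "tz": -20, "rx": 0, "ry": 0, "rz": 0},
  {"tx": 0, "ty": 0, "tz": -5, "rx": 0, "ry": 0, "rz": 0},
  {"tx": 0, "ty": 0, "tz": 0, "rx": 0, "ry": 0, "rz": 0},
])

```text
time: 17.2
tool_pos: [447.9, -231.6, 14.2]
tcp_rot: [-3.142, -0.0, 2.317]
contact_force: [-0.3, -0.4, 0.2]
grip_width: 91.8
finger_force: 0.0
```

Call:
carry_out([
  {"tx": 0, "ty": 0, "tz": 0, "rx": 0, "ry": 0, "rz": 0},
  {"tx": 0, "ty": 0, "tz": 0, "rx": 0, "ry": 0, "rz": 0},
  {"tx": 0, "ty": 0, "tz": 0, "rx": 0, "ry": 0, "rz": 0},
  {"tx": 0, "ty": 0, "tz": 0, "rx": 0, "ry": 0, "rz": 0},
  {"tx": 0, "ty": 0, "tz": 0, "rx": 0, "ry": 0, "rz": 0},
  {"tx": 0, "ty": 0, "tz": 0, "rx": 0, "ry": 0, "rz": 0},
  {"tx": 0, "ty": 0, "tz": 0, "rx": 0, "ry": 0, "rz": 0},
  {"tx": 0, "ty": 0, "tz": 0, "rx": 0, "ry": 0, "rz": 0},
  {"tx": 0, "ty": 0, "tz": 0, "rx": 0, "ry": 0, "rz": 0},
  {"tx": 0, "ty": 0, "tz": 0, "rx": 0, "ry": 0, "rz": 0},
], gripper=1)

```text
time: 18.2
tool_pos: [447.9, -231.5, 14.0]
tcp_rot: [3.141, 0.0, 2.317]
contact_force: [0.1, 0.7, 0.9]
grip_width: 40.1
finger_force: 30.0
```

Call:
carry_out([
  {"tx": 0, "ty": 0, "tz": 15, "rx": 0, "ry": 0, "rz": 0},
  {"tx": 0, "ty": 0, "tz": 40, "rx": 0, "ry": 0, "rz": 0},
  {"tx": 0, "ty": 0, "tz": 45, "rx": 0, "ry": 0, "rz": 0},
  {"tx": 0, "ty": 0, "tz": 45, "rx": 0, "ry": 0, "rz": 0},
  {"tx": 1, "ty": 20, "tz": 35, "rx": 0, "ry": 0, "rz": 0},
  {"tx": 3, "ty": 40, "tz": 0, "rx": 0, "ry": 0, "rz": 0},
  {"tx": 3, "ty": 45, "tz": 0, "rx": 0, "ry": 0, "rz": 0},
  {"tx": 3, "ty": 45, "tz": 0, "rx": 0, "ry": 0, "rz": 0},
  {"tx": 3, "ty": 45, "tz": 0, "rx": 0, "ry": 0, "rz": 0},
  {"tx": 3, "ty": 45, "tz": 0, "rx": 0, "ry": 0, "rz": 0},
  {"tx": 3, "ty": 45, "tz": 0, "rx": 0, "ry": 0, "rz": 0},
  {"tx": 3, "ty": 45, "tz": 0, "rx": 0, "ry": 0, "rz": 0},
])

```text
time: 19.4
tool_pos: [469.4, 100.2, 193.8]
tcp_rot: [-3.141, -0.0, 2.317]
contact_force: [-0.3, 0.2, -1.6]
grip_width: 40.1
finger_force: 30.0
```

Call:
carry_out([
  {"tx": 3, "ty": 45, "tz": 0, "rx": 0, "ry": 0, "rz": 0},
  {"tx": 3, "ty": 45, "tz": 0, "rx": 0, "ry": 0, "rz": 0},
  {"tx": 4, "ty": 45, "tz": 0, "rx": 0, "ry": 0, "rz": 0},
  {"tx": 3, "ty": 35, "tz": 0, "rx": 0, "ry": 0, "rz": 0},
  {"tx": 2, "ty": 20, "tz": 0, "rx": 0, "ry": 0, "rz": 0},
  {"tx": 0, "ty": 0, "tz": -10, "rx": 0, "ry": 0, "rz": 0},
  {"tx": 0, "ty": 0, "tz": -30, "rx": 0, "ry": 0, "rz": 0},
  {"tx": 0, "ty": 0, "tz": -40, "rx": 0, "ry": 0, "rz": 0},
  {"tx": 0, "ty": 0, "tz": -40, "rx": 0, "ry": 0, "rz": 0},
  {"tx": 0, "ty": 0, "tz": -20, "rx": 0, "ry": 0, "rz": 0},
  {"tx": 0, "ty": 0, "tz": -10, "rx": 0, "ry": 0, "rz": 0},
  {"tx": 0, "ty": 0, "tz": 0, "rx": 0, "ry": 0, "rz": 0},
])

```text
time: 20.6
tool_pos: [484.0, 287.4, 42.6]
tcp_rot: [-3.139, -0.001, 2.316]
contact_force: [-0.9, -0.2, -0.7]
grip_width: 40.1
finger_force: 30.0
```

Call:
carry_out([
  {"tx": 0, "ty": 0, "tz": -5, "rx": 0, "ry": 0, "rz": 0},
  {"tx": 0, "ty": 0, "tz": -5, "rx": 0, "ry": 0, "rz": 0},
  {"tx": 0, "ty": 0, "tz": -3, "rx": 0, "ry": 0, "rz": 0},
  {"tx": 0, "ty": 0, "tz": -2, "rx": 0, "ry": 0, "rz": 0},
  {"tx": 0, "ty": 0, "tz": -1, "rx": 0, "ry": 0, "rz": 0},
  {"tx": 0, "ty": 0, "tz": 0, "rx": 0, "ry": 0, "rz": 0},
])

```text
time: 21.2
tool_pos: [484.9, 288.6, 28.1]
tcp_rot: [3.141, 0.0, 2.317]
contact_force: [0.7, -0.4, -1.3]
grip_width: 40.2
finger_force: 30.0
```

Call:
carry_out([
  {"tx": 0, "ty": 0, "tz": -1, "rx": 0, "ry": 0, "rz": 0},
  {"tx": 0, "ty": 0, "tz": 0, "rx": 0, "ry": 0, "rz": 0},
])

```text
time: 21.4
tool_pos: [485.1, 288.6, 27.9]
tcp_rot: [3.141, 0.0, 2.317]
contact_force: [-1.2, -0.8, 6.2]
grip_width: 40.3
finger_force: 30.0
```

Call:
carry_out([
  {"tx": 0, "ty": 0, "tz": 0, "rx": 0, "ry": 0, "rz": 0},
  {"tx": 0, "ty": 0, "tz": 0, "rx": 0, "ry": 0, "rz": 0},
  {"tx": 0, "ty": 0, "tz": 0, "rx": 0, "ry": 0, "rz": 0},
  {"tx": 0, "ty": 0, "tz": 0, "rx": 0, "ry": 0, "rz": 0},
  {"tx": 0, "ty": 0, "tz": 0, "rx": 0, "ry": 0, "rz": 0},
  {"tx": 0, "ty": 0, "tz": 5, "rx": 0, "ry": 0, "rz": 0},
  {"tx": 0, "ty": 0, "tz": 10, "rx": 0, "ry": 0, "rz": 0},
  {"tx": 0, "ty": 0, "tz": 40, "rx": 0, "ry": 0, "rz": 0},
  {"tx": 0, "ty": 0, "tz": 45, "rx": 0, "ry": 0, "rz": 0},
  {"tx": 0, "ty": 0, "tz": 45, "rx": 0, "ry": 0, "rz": 0},
  {"tx": 0, "ty": 0, "tz": 40, "rx": 0, "ry": 0, "rz": 0},
], gripper=0.3)

```text
time: 22.5
tool_pos: [484.9, 288.5, 215.5]
tcp_rot: [3.139, 0.001, 2.317]
contact_force: [1.1, -0.1, 0.1]
grip_width: 64.2
finger_force: 0.0
```

Call:
carry_out([
  {"tx": 0, "ty": -20, "tz": 0, "rx": 0, "ry": 0, "rz": 0},
  {"tx": 4, "ty": -45, "tz": 0, "rx": 0, "ry": 0, "rz": 0},
  {"tx": 4, "ty": -45, "tz": 0, "rx": 0, "ry": 0, "rz": 0},
  {"tx": 4, "ty": -45, "tz": 0, "rx": 0, "ry": 0, "rz": 0},
  {"tx": 4, "ty": -45, "tz": 0, "rx": 0, "ry": 0, "rz": 0},
  {"tx": 4, "ty": -45, "tz": 0, "rx": 0, "ry": 0, "rz": 0},
  {"tx": 4, "ty": -45, "tz": 0, "rx": 0, "ry": 0, "rz": 0},
  {"tx": 4, "ty": -45, "tz": 0, "rx": 0, "ry": 0, "rz": 0},
  {"tx": 4, "ty": -45, "tz": 0, "rx": 0, "ry": 0, "rz": 0},
  {"tx": 4, "ty": -45, "tz": 0, "rx": 0, "ry": 0, "rz": 0},
  {"tx": 4, "ty": -45, "tz": 0, "rx": 0, "ry": 0, "rz": 0},
  {"tx": 4, "ty": -45, "tz": 0, "rx": 0, "ry": 0, "rz": 0},
])

```text
time: 23.7
tool_pos: [528.7, -228.4, 213.1]
tcp_rot: [3.141, 0.001, 2.317]
contact_force: [0.2, 0.3, 0.3]
grip_width: 64.0
finger_force: 0.0
```

Call:
carry_out([
  {"tx": 4, "ty": -45, "tz": 0, "rx": 0, "ry": 0, "rz": 0},
  {"tx": 5, "ty": -45, "tz": 0, "rx": 0, "ry": 0, "rz": 0},
  {"tx": 5, "ty": -45, "tz": 0, "rx": 0, "ry": 0, "rz": 0},
  {"tx": 5, "ty": -30, "tz": 0, "rx": 0, "ry": 0, "rz": 0},
  {"tx": 0, "ty": -11, "tz": 0, "rx": 0, "ry": 0, "rz": 0},
  {"tx": 0, "ty": 0, "tz": -40, "rx": 0, "ry": 0, "rz": 0},
  {"tx": 0, "ty": 0, "tz": -40, "rx": 0, "ry": 0, "rz": 0},
  {"tx": 0, "ty": 0, "tz": -40, "rx": 0, "ry": 0, "rz": 0},
  {"tx": 0, "ty": 0, "tz": 0, "rx": 0, "ry": 0, "rz": 0},
])

```text
time: 24.6
tool_pos: [545.0, -398.9, 86.5]
tcp_rot: [-3.141, -0.012, 2.317]
contact_force: [-0.4, 1.4, 0.0]
grip_width: 64.2
finger_force: 0.0
```

Call:
carry_out([
  {"tx": 0, "ty": 0, "tz": -30, "rx": 0, "ry": 0, "rz": 0},
  {"tx": 0, "ty": 0, "tz": -30, "rx": 0, "ry": 0, "rz": 0},
  {"tx": 0, "ty": 0, "tz": -18, "rx": 0, "ry": 0, "rz": 0},
  {"tx": 0, "ty": 0, "tz": -5, "rx": 0, "ry": 0, "rz": 0},
  {"tx": 0, "ty": 0, "tz": 0, "rx": 0, "ry": 0, "rz": 0},
])

```text
time: 25.1
tool_pos: [548.6, -402.6, 10.6]
tcp_rot: [3.141, 0.001, 2.317]
contact_force: [-0.2, -0.1, 0.6]
grip_width: 64.0
finger_force: 0.0
```

Call:
carry_out([
  {"tx": 0, "ty": 0, "tz": 0, "rx": 0, "ry": 0, "rz": 0},
  {"tx": 0, "ty": 0, "tz": 0, "rx": 0, "ry": 0, "rz": 0},
  {"tx": 0, "ty": 0, "tz": 0, "rx": 0, "ry": 0, "rz": 0},
  {"tx": 0, "ty": 0, "tz": 0, "rx": 0, "ry": 0, "rz": 0},
  {"tx": 0, "ty": 0, "tz": 0, "rx": 0, "ry": 0, "rz": 0},
  {"tx": 0, "ty": 0, "tz": 0, "rx": 0, "ry": 0, "rz": 0},
  {"tx": 0, "ty": 0, "tz": 0, "rx": 0, "ry": 0, "rz": 0},
  {"tx": 0, "ty": 0, "tz": 0, "rx": 0, "ry": 0, "rz": 0},
  {"tx": 0, "ty": 0, "tz": 0, "rx": 0, "ry": 0, "rz": 0},
  {"tx": 0, "ty": 0, "tz": 0, "rx": 0, "ry": 0, "rz": 0},
], gripper=1)

```text
time: 26.1
tool_pos: [548.0, -402.6, 9.2]
tcp_rot: [3.141, 0.001, 2.317]
contact_force: [0.9, 1.5, 4.4]
grip_width: 29.2
finger_force: 30.0
```

Call:
carry_out([
  {"tx": 0, "ty": 0, "tz": 15, "rx": 0, "ry": 0, "rz": 0},
  {"tx": 0, "ty": 0, "tz": 40, "rx": 0, "ry": 0, "rz": 0},
  {"tx": 0, "ty": 0, "tz": 45, "rx": 0, "ry": 0, "rz": 0},
  {"tx": 0, "ty": 0, "tz": 45, "rx": 0, "ry": 0, "rz": 0},
  {"tx": -3, "ty": 20, "tz": 40, "rx": 0, "ry": 0, "rz": 0},
  {"tx": -7, "ty": 40, "tz": 0, "rx": 0, "ry": 0, "rz": 0},
  {"tx": -7, "ty": 45, "tz": 0, "rx": 0, "ry": 0, "rz": 0},
  {"tx": -7, "ty": 45, "tz": 0, "rx": 0, "ry": 0, "rz": 0},
  {"tx": -7, "ty": 45, "tz": 0, "rx": 0, "ry": 0, "rz": 0},
  {"tx": -7, "ty": 45, "tz": 0, "rx": 0, "ry": 0, "rz": 0},
  {"tx": -7, "ty": 45, "tz": 0, "rx": 0, "ry": 0, "rz": 0},
  {"tx": -7, "ty": 45, "tz": 0, "rx": 0, "ry": 0, "rz": 0},
])

```text
time: 27.3
tool_pos: [495.0, -70.8, 194.6]
tcp_rot: [3.141, 0.0, 2.316]
contact_force: [0.3, 0.1, -1.1]
grip_width: 29.3
finger_force: 30.0
```

Call:
carry_out([
  {"tx": -7, "ty": 45, "tz": 0, "rx": 0, "ry": 0, "rz": 0},
  {"tx": -7, "ty": 45, "tz": 0, "rx": 0, "ry": 0, "rz": 0},
  {"tx": -7, "ty": 45, "tz": 0, "rx": 0, "ry": 0, "rz": 0},
  {"tx": -7, "ty": 45, "tz": 0, "rx": 0, "ry": 0, "rz": 0},
  {"tx": -7, "ty": 45, "tz": 0, "rx": 0, "ry": 0, "rz": 0},
  {"tx": -7, "ty": 45, "tz": 0, "rx": 0, "ry": 0, "rz": 0},
  {"tx": -7, "ty": 45, "tz": 0, "rx": 0, "ry": 0, "rz": 0},
  {"tx": -7, "ty": 45, "tz": 0, "rx": 0, "ry": 0, "rz": 0},
  {"tx": -6, "ty": 40, "tz": 0, "rx": 0, "ry": 0, "rz": 0},
  {"tx": -4, "ty": 22, "tz": 0, "rx": 0, "ry": 0, "rz": 0},
  {"tx": 0, "ty": 0, "tz": 0, "rx": 0, "ry": 0, "rz": 0},
])

```text
time: 28.4
tool_pos: [428.7, 352.0, 194.2]
tcp_rot: [3.141, -0.001, 2.321]
contact_force: [0.8, -1.4, -0.2]
grip_width: 29.1
finger_force: 30.0
```

Run:
```python
from h import *
cv2.imwrite("pics/top2.png",cv2.resize(bot.capture("top")[110:320,130:350,::-1],None,fx=2.7,fy=2.7,interpolation=cv2.INTER_CUBIC))
print(bot.get_obs()["tool_pos"])
```

```text
[429.11419564 350.33382571 194.10972183]
```

View pics/top2.png

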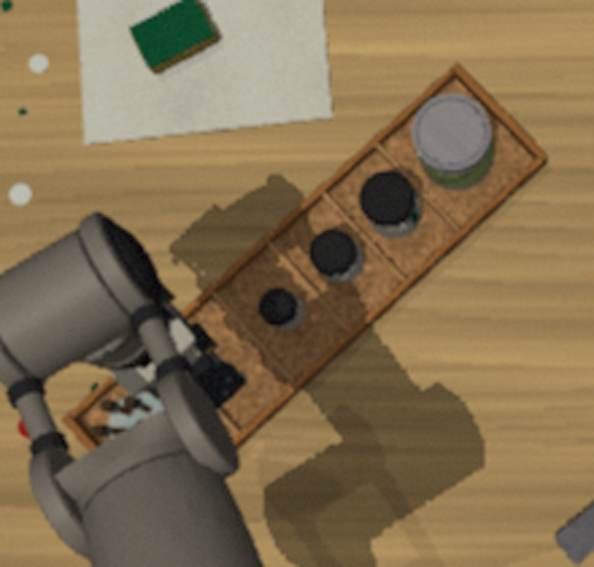

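L, M and S stand in their bays (at 388,198, 335,252 and 280,306 in the crop), with the tin and jar in place. Next I lower XS into bay a.

Call:
carry_out([
  {"tx": -2, "ty": 0, "tz": -10, "rx": 0, "ry": 0, "rz": 0},
  {"tx": 0, "ty": 0, "tz": -30, "rx": 0, "ry": 0, "rz": 0},
  {"tx": 0, "ty": 0, "tz": -40, "rx": 0, "ry": 0, "rz": 0},
  {"tx": 0, "ty": 0, "tz": -40, "rx": 0, "ry": 0, "rz": 0},
  {"tx": 0, "ty": 0, "tz": -20, "rx": 0, "ry": 0, "rz": 0},
  {"tx": 0, "ty": 0, "tz": -15, "rx": 0, "ry": 0, "rz": 0},
  {"tx": 0, "ty": 0, "tz": 0, "rx": 0, "ry": 0, "rz": 0},
])

```text
time: 29.15
tool_pos: [426.5, 347.1, 36.6]
tcp_rot: [-3.136, -0.001, 2.315]
contact_force: [0.5, -0.2, -0.4]
grip_width: 28.9
finger_force: 30.0
```

Call:
carry_out([
  {"tx": 0, "ty": 0, "tz": -5, "rx": 0, "ry": 0, "rz": 0},
  {"tx": 0, "ty": 0, "tz": -5, "rx": 0, "ry": 0, "rz": 0},
  {"tx": 0, "ty": 0, "tz": -3, "rx": 0, "ry": 0, "rz": 0},
  {"tx": 0, "ty": 0, "tz": -2, "rx": 0, "ry": 0, "rz": 0},
  {"tx": 0, "ty": 0, "tz": -1, "rx": 0, "ry": 0, "rz": 0},
  {"tx": 0, "ty": 0, "tz": 0, "rx": 0, "ry": 0, "rz": 0},
])

```text
time: 29.75
tool_pos: [428.0, 349.6, 23.3]
tcp_rot: [3.141, 0.0, 2.317]
contact_force: [0.5, -0.6, 1.0]
grip_width: 29.0
finger_force: 30.0
```

Call:
carry_out([
  {"tx": 0, "ty": 0, "tz": -0.5, "rx": 0, "ry": 0, "rz": 0},
  {"tx": 0, "ty": 0, "tz": 0, "rx": 0, "ry": 0, "rz": 0},
])

```text
time: 29.95
tool_pos: [428.1, 349.7, 23.1]
tcp_rot: [3.141, 0.0, 2.317]
contact_force: [-0.8, -0.9, 4.2]
grip_width: 29.2
finger_force: 30.0
```

Call:
carry_out([
  {"tx": 0, "ty": 0, "tz": 0, "rx": 0, "ry": 0, "rz": 0},
  {"tx": 0, "ty": 0, "tz": 0, "rx": 0, "ry": 0, "rz": 0},
  {"tx": 0, "ty": 0, "tz": 0, "rx": 0, "ry": 0, "rz": 0},
  {"tx": 0, "ty": 0, "tz": 0, "rx": 0, "ry": 0, "rz": 0},
  {"tx": 0, "ty": 0, "tz": 0, "rx": 0, "ry": 0, "rz": 0},
  {"tx": 0, "ty": 0, "tz": 5, "rx": 0, "ry": 0, "rz": 0},
  {"tx": 0, "ty": 0, "tz": 15, "rx": 0, "ry": 0, "rz": 0},
  {"tx": 0, "ty": 0, "tz": 45, "rx": 0, "ry": 0, "rz": 0},
  {"tx": 0, "ty": 0, "tz": 45, "rx": 0, "ry": 0, "rz": 0},
  {"tx": 0, "ty": 0, "tz": 45, "rx": 0, "ry": 0, "rz": 0},
  {"tx": 0, "ty": 0, "tz": 40, "rx": 0, "ry": 0, "rz": 0},
], gripper=0.4)

```text
time: 31.05
tool_pos: [427.8, 349.5, 220.3]
tcp_rot: [3.14, 0.0, 2.317]
contact_force: [0.7, 0.6, -0.9]
grip_width: 55.2
finger_force: 0.0
```

Call:
carry_out([
  {"tx": 0, "ty": -40, "tz": 20, "rx": 0, "ry": 0, "rz": 0},
  {"tx": 0, "ty": -45, "tz": 0, "rx": 0, "ry": 0, "rz": 0},
  {"tx": 0, "ty": -45, "tz": 0, "rx": 0, "ry": 0, "rz": 0},
  {"tx": 0, "ty": -45, "tz": 0, "rx": 0, "ry": 0, "rz": 0},
  {"tx": 0, "ty": -45, "tz": 0, "rx": 0, "ry": 0, "rz": 0},
  {"tx": 0, "ty": -45, "tz": 0, "rx": 0, "ry": 0, "rz": 0},
  {"tx": 0, "ty": -45, "tz": 0, "rx": 0, "ry": 0, "rz": 0},
  {"tx": 0, "ty": -45, "tz": 0, "rx": 0, "ry": 0, "rz": 0},
  {"tx": 0, "ty": -45, "tz": 0, "rx": 0, "ry": 0, "rz": 0},
  {"tx": 0, "ty": 0, "tz": 0, "rx": 0, "ry": 0, "rz": 0},
  {"tx": 0, "ty": 0, "tz": 0, "rx": 0, "ry": 0, "rz": 0},
])

```text
time: 32.15
tool_pos: [427.7, -51.2, 237.6]
tcp_rot: [3.141, -0.0, 2.314]
contact_force: [0.2, 1.5, -0.2]
grip_width: 55.5
finger_force: 0.0
```

Run:
```python
from h import *
im=bot.capture("top")[:,:,::-1]
cv2.imwrite("pics/top3.png",cv2.resize(im[110:320,130:350],None,fx=2.7,fy=2.7,interpolation=cv2.INTER_CUBIC))
cv2.imwrite("pics/side3.png",cv2.resize(bot.capture("side")[90:230,160:400,::-1],None,fx=3,fy=3))
```

```text
(no output)
```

View pics/top3.png

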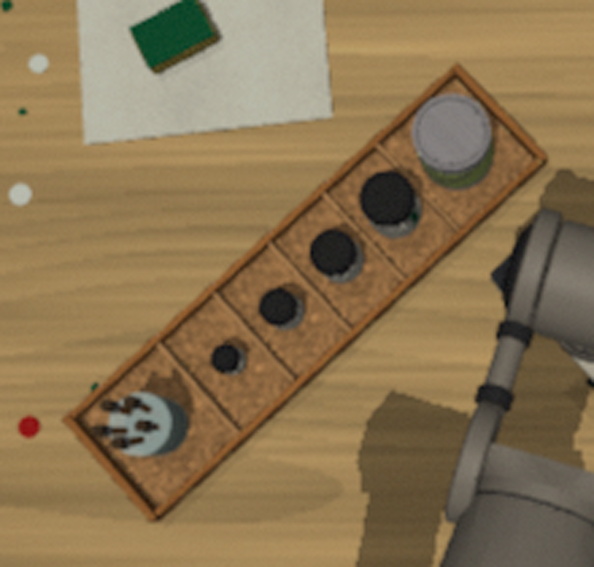

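View pics/side3.png

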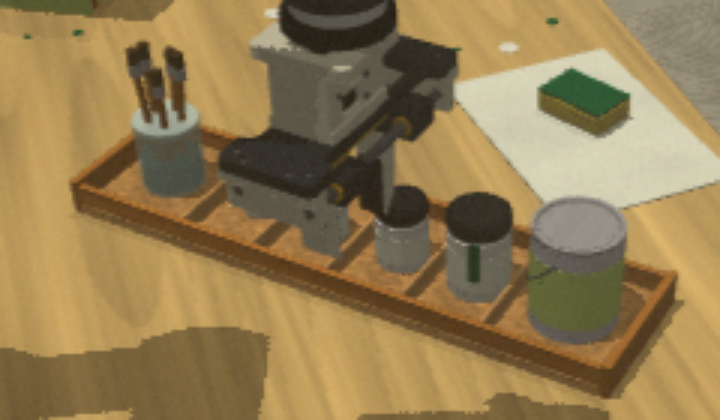

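The top view shows all four pots centred in their bays, in order L (388,198), M (335,252), S (280,306), XS (228,357). The side view shows L and M upright, and the tin and jar still standing. The gripper is clear and touches nothing, so I'm handing the job in.

```bash
python3 -c "
from plant import bot
print(bot.close_job())"
```

```text
the job is handed in; nothing more can be done
None
```

The four pots stand in the middle bays in order of size, largest next to the tin and smallest next to the brush jar; the job was handed in at about 32 s, with no verdict returned.

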